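# Tighten a stop valve's bonnet nut to the click

## Robot

A 7-joint arm with a two-finger parallel gripper is mounted at the origin on the work surface. World frame = base frame: x ahead of the robot, y to its left, z up, the work surface at z = 0. Lengths are in mm, angles in rad, forces in N, time in s.
With the tool pointing down it reaches from about 400 to 875 mm from the base axis. Payload 19.3 kg.
Tool frame: the origin (TCP) lies at the very end of the fingers, on their centre line; the grasp point (between the pads) lies 19 mm behind it (grip_point_offset is the z of the grasp point in the tool frame, in mm); z points along the fingers, y is the line along which they close (so a half turn about z gives the same grasp; the last joint's range is limited). The gripper opens to 85 mm and grips with 20 to 120 N. Pads are 22 mm wide; open, the fingers measure 114 mm over their backs; the gripper's body (76 mm by 85 mm) begins 54 mm behind the grasp point. The pads swing forward as they close: fully open they stand 13 mm farther back than shut.
Start: joints at [1.156, 0.521, -0.036, 1.599, 0.021, 1.021, -0.113], TCP at [211.227, -588.216, 231.291] pointing down, gripper open.
Joint ranges: [-2.91, 2.91], [-0.3, 2.13], [-1.5, 1.42], [0.17, 2.43], [-1.26, 4.41], [0.16, 1.93], [-2.52, 2.52]. Speed limits (rad/s): [1.89, 1.89, 2.39, 2.39, 3.01, 3.01, 3.01].

## Interface

Orientations are given as a 3x3 rotation matrix whose columns are the frame's x, y, z axes.
In Python, from workcell import movep, movel, goto_joints, open_gripper, clamp, wait, inverse_kinematics, read_state, camera, PlanningError, finish_job, grip_point_offset gives the robot as it stands. Calls block until the motion is done:
- movep(position, orientation): joint-space move of the TCP to a pose.
- movel(position, frame=None, max_speed=150, guard=None): straight line of the TCP; frame=None keeps the orientation; max_speed is the mean speed in mm/s. With guard (N) it stops when the force on the tool has changed by that much, and returns True; else False.
- goto_joints(angles): joint-space move.
- open_gripper() and clamp(): open the fingers fully, or close them until they stop; the grip force is fixed at half the most.
- wait(seconds).
- inverse_kinematics(position, orientation): joint angles nearest the present ones, or None.
- read_state(): the state.
- camera(name): name is "side" or "top"; returns a dict with "image" (420x560x3 uint8, blue, green, red), "range_z" (420x560 float32, mm along the optical axis (not along the pixel's ray), 0 where there is no reading), "fx", "fy", "cx", "cy" (pixels), "cam_to_world" (4x4, takes a point from camera to world coordinates). Camera axes: x right, y up, looking along -z (the intrinsics and any distortion apply to the point x, -y, -z); pixel columns grow to the right and rows downward; lengths in mm; the calibration is good to about 2 mm. A picture is of the moment at which its call begins.
A pose or a line that the arm cannot do raises PlanningError and nothing moves.
- finish_job(): hands the job in; it is judged then, once.
The state is a dict: "time": time; "qpos": joint angles; "qvel": joint speeds; "joint_efforts": joint torques, N m; "eef_pos": TCP position; "tool_rot": TCP orientation; "ft_force": force on the tool from outside, world axes, zero at the start; "torque": the same for the moment, N m; "finger_gap": finger opening in mm; "gripper_force": force on a finger pad.
Only numpy, scipy, OpenCV 4.12 (cv2) and the standard library are available. Lean on these libraries where they do the work, as an engineer would, in place of code of your own. Each camera call takes 0.05 s, during which the arm holds its last target. There are 200 camera calls.

## Task

The stop valve has a new washer and its big leaning bonnet nut is still slack. Fit the jaw of the click wrench squarely on the nut and turn it clockwise until the nut comes home and the wrench clicks, stopping as soon as it clicks rather than hauling the handle on. Then take the wrench off and lay it flat on the cork mat again without dropping it, leaving the nut tight and the things on the board where they are.

Things in the scene. Friction and masses are not known exactly. Their poses are not given: they have to be found in the camera images.
- wrench: Handle of an open-ended click wrench, 199 mm long in all, 0.4 kg, lying on the mat, jaw away from the robot. Origin: centre of the grip's underside; x along the handle to the jaw, z up. Flat-sided black bar 24 mm wide (y), 26 high (z 0 to 26), x -45 to +65 mm. Pivot pin at x 75, jaw centre at x 123, both at z 13. Centre of mass near x 43. It trips only when turned clockwise seen from its z side.
- click_head (a joint): Angle of the wrench's breakaway pivot, rad. 0: straight; a spring holds it so up to 0.8 N m at the pivot (11 N across the grip's centre, 1.3 N m on the nut). Above that the handle kinks past the head at a hardly rising pull and the value grows: from 0.10 it has clicked. Solid stop at 0.50; over 0.40 it is over-pulled. Springs back to 0 when the pull is let go.
- jaw (a point): Centre of the wrench's steel jaw, at mid thickness; x out of its mouth, away from the handle, z as the wrench's z. Head 12 mm thick. Its parallel flats are 46.5 mm apart (along y) and run from the jaw's closed back, 27 mm behind this point, to 13 mm ahead; flared tips go on to 31 mm ahead. Head 71 mm wide, 80 over the tips.
- nut_centre (a point): Centre of the valve's brass bonnet nut, turning with it. Hexagon, 44 mm over flats, 51 over corners, 20 high (z -10 to 10). z: its axis, outwards, leaning 35 degrees from vertical; x to a corner, y square to a flat. It tightens clockwise seen from +z, can be home at any angle of its corners, turns with 0.3 N m until home, then stops dead.
- nut (a joint): How far the nut is from home, rad: 0 is home, negative values are slack, growing as it is tightened; starts between -0.80 and -0.45. Around the nut: beyond its outer face a round boss 27 mm across to z = 24 mm, then the thin valve spindle, 13 mm thick at most, to z = 67 mm (z along the nut's axis from its centre); below it a round neck 43 mm across.
- valve: Fixed brass Y-pattern stop valve in an upright 22 mm copper riser. Origin: on the worktop under the riser; front to -x, z up. Its branch leaves the riser at z 75 mm and leans 35 degrees from vertical to -x, with the bonnet nut's centre at x -60, y 0, z 161 mm. The riser goes up to z 201 mm, bends back and sideways, and comes down again at x 114, y 62 mm.
- mat: Thin brown cork mat fixed on the worktop, 260 mm (x) by 200 mm (y), 3 mm thick; origin: centre of its underside. It lies to the left or the right of the valve.
- board: Wooden chopping board, fixed, 260 mm (x) by 200 mm (y), 18 mm thick, on the other side of the valve; origin: centre of its underside. The handwheel, the jar and the box stand on it.
- handwheel: Bystander: the valve's small brass handwheel, taken off, lying flat, 74 mm in diameter, 14 mm high; origin: centre of its underside.
- paste_jar: Bystander: jar of jointing paste, 60 mm in diameter, 60 mm high; origin: centre of its underside.
- seal_box: Bystander: small cardboard box of seals, 75 by 50 mm, 30 mm high; origin: centre of its underside.
There are look-alikes about, which are no part of the job. What is shaped like the wrench but red is not meant.

How it is judged:
By the outcome, as a careful person would: the job done as asked, in the order asked, and still so for the second after the job is handed in, with the robot touching nothing.
It also fails if it takes over 72 s, if anything falls off the work surface, if the arm or the gripper's body presses on something with over 40 N, if the wrist force passes 120 N, or if a joint passes its speed limit or range.

## Working session

There is one attempt and no reset: what is moved stays moved. The work goes in short steps, each a Python script; the robot and the scene stay as the last script left them, time stands still between calls to the robot, and variables do not carry over. Pictures are saved under pics/ and viewed, at most 10 in all, crops included, and the job is handed in when it is done.

```bash
ls; mkdir -p pics; python3 - <<'E'
from workcell import *
import cv2,numpy as np
for n in("top","side"):
    c=camera(n); cv2.imwrite(f"pics/{n}0.png",c["image"]); np.savez(f"/tmp/{n}0.npz",**c)
    print(n,c["fx"],c["fy"],c["cx"],c["cy"],[k for k in c]);print(np.round(c["cam_to_world"],3))
s=read_state();print(s["time"],s["ft_force"],s["finger_gap"],grip_point_offset);print(np.round(s["tool_rot"],3))
E
```

```text
pics
top 379.7460547135777 379.7460547135777 274.67320445770815 211.6424871095553 ['image', 'range_z', 'fx', 'fy', 'cx', 'cy', 'cam_to_world']
[[ 2.100000e-02  9.770000e-01 -2.100000e-01  2.814830e+02]
 [-1.000000e+00  2.000000e-02 -5.000000e-03 -1.319560e+02]
 [-1.000000e-03  2.110000e-01  9.780000e-01  1.133553e+03]
 [ 0.000000e+00  0.000000e+00  0.000000e+00  1.000000e+00]]
side 509.9182123886906 509.9182123886906 276.41674869691775 210.6609143477051 ['image', 'range_z', 'fx', 'fy', 'cx', 'cy', 'cam_to_world']
[[-7.980000e-01  4.190000e-01 -4.330000e-01 -2.824220e+02]
 [-6.020000e-01 -5.430000e-01  5.850000e-01  8.856580e+02]
 [ 1.000000e-02  7.280000e-01  6.860000e-01  1.293262e+03]
 [ 0.000000e+00  0.000000e+00  0.000000e+00  1.000000e+00]]
0.1 [-0.16966791  0.01998952  0.24390878] 85.71950453638857 -18.700000000000003
[[ 0.941  0.338 -0.   ]
 [ 0.338 -0.941  0.001]
 [-0.    -0.001 -1.   ]]
```

View pics/top0.png

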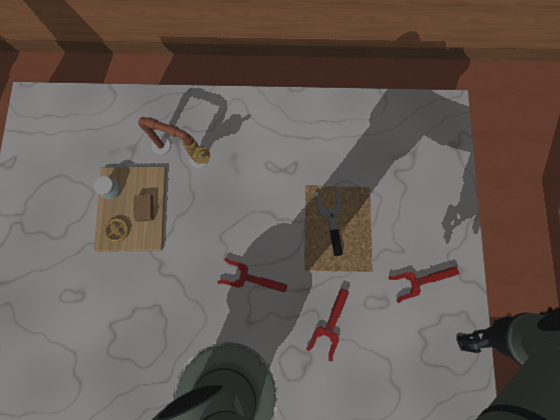

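View pics/side0.png

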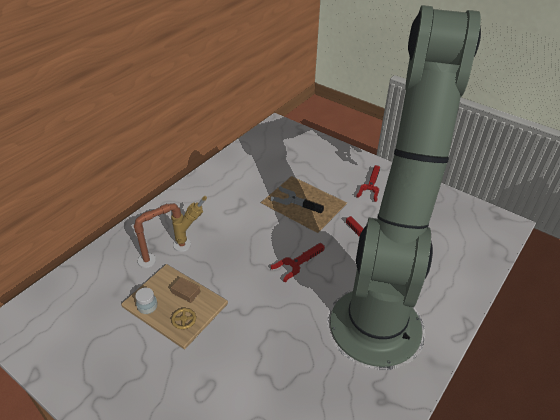

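Candidates at the top view: black wrench on the mat (333,225). Red look-alikes at (252,277), (330,322) and (423,283). I choose the black one on the cork mat and check it in a close crop together with the valve.

```bash
cat > h.py <<'E'
import numpy as np,cv2
def cloud(c,u0,u1,v0,v1):
    v,u=np.mgrid[v0:v1,u0:u1]; d=c["range_z"][v0:v1,u0:u1]; m=d>0
    u,v,d=u[m],v[m],d[m].astype(float)
    p=np.stack([(u-c["cx"])/c["fx"]*d,-(v-c["cy"])/c["fy"]*d,-d,np.ones_like(d)],1)
    return (p@np.asarray(c["cam_to_world"]).T)[:,:3], c["image"][v,u].astype(int), np.stack([u,v],1)
E
python3 - <<'E'
import numpy as np,cv2
from h import *
t=np.load("/tmp/top0.npz");s=np.load("/tmp/side0.npz")
a=[cv2.resize(im[v:v+70,u:u+95],(399,294),interpolation=cv2.INTER_CUBIC) for im,u,v in((t["image"],295,185),(t["image"],130,105),(s["image"],255,165),(s["image"],150,175))]
cv2.imwrite("pics/crop0.png",np.vstack([np.hstack(a[:2]),np.hstack(a[2:])]))
for c,b,n in((t,(295,380,180,275),"top"),(s,(255,350,170,235),"side")):
    P,C,U=cloud(c,*b)
    for lo,hi in((-5,1),(1,6),(6,14),(14,22),(22,26),(26,32),(32,60)):
        m=(P[:,2]>lo)&(P[:,2]<=hi); print(n,lo,hi,m.sum(),C[m].mean(0).round() if m.any() else "",P[m].mean(0).round(1) if m.any() else "")
    m=C.max(1)<45; print("dark",m.sum(),np.percentile(P[m,2],[5,50,95]))
E
```

```text
top -5 1 2489 [ 86.  93. 100.] [ 489.  -314.7   -0.8]
top 1 6 4464 [62. 77. 91.] [ 477.4 -317.1    3.1]
top 6 14 412 [53. 71. 86.] [ 476.2 -315.8    7.1]
top 14 22 186 [58. 58. 57.] [ 533.9 -290.7   19.6]
top 22 26 203 [55. 54. 53.] [ 513.2 -292.3   23.9]
top 26 32 245 [33. 32. 31.] [ 454.7 -303.3   28.7]
top 32 60 16 [20. 20. 19.] [ 449.6 -303.    33. ]
dark 239 [21.01486732 28.3032946  32.27987398]
side -5 1 2945 [108. 114. 121.] [ 492.6 -317.9   -1.6]
side 1 6 1934 [ 91. 102. 113.] [ 481.1 -313.4    3. ]
side 6 14 385 [69. 82. 93.] [ 481.6 -308.6    8.3]
side 14 22 165 [58. 57. 59.] [ 502.1 -288.1   18.5]
side 22 26 117 [50. 50. 54.] [ 472.9 -296.2   23.9]
side 26 32 97 [41. 42. 43.] [ 459.7 -298.8   28.5]
side 32 60 10 [35. 34. 43.] [ 434.6 -298.4   32.6]
dark 165 [ 5.52297563 23.48578492 31.12107684]
```

View pics/crop0.png

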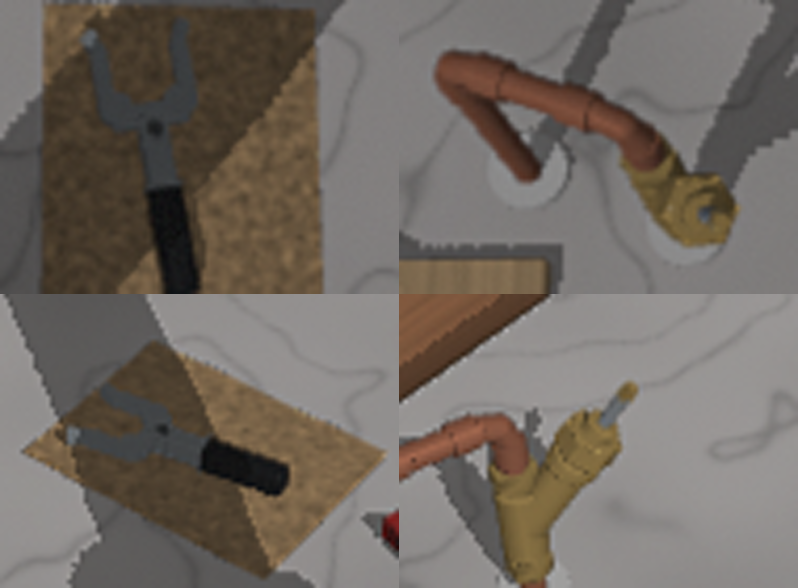

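The crop shows the black handled wrench at top px (333,240), jaw up at (330,200). The valve nut is at top (202,155), with the spindle towards robot/mat side. Now I'll fit poses.

```bash
cat > fit.py <<'E'
import numpy as np,cv2
from scipy.optimize import least_squares
from h import *
S,Cc=np.sin(np.radians(35)),np.cos(np.radians(35))
def nutframe(p):   # p = x,y of valve origin, yaw, hex angle
    cz,sz=np.cos(p[2]),np.sin(p[2]); Rz=np.array([[cz,-sz,0],[sz,cz,0],[0,0,1]])
    B=Rz@np.array([[Cc,0,-S],[0,1,0],[S,0,Cc]])   # columns: uphill-back, left, axis
    return np.array([p[0],p[1],0])+Rz@np.array([-60,0,161]),B
def cyl(r,z,R,z0,z1): return box(r-R,np.abs(z-(z0+z1)/2)-(z1-z0)/2)
def box(a,b): return np.minimum(np.maximum(a,b),0)+np.hypot(np.maximum(a,0),np.maximum(b,0))
def sdf(p,P):
    o,B=nutframe(p); q=(P-o)@B; r=np.hypot(q[:,0],q[:,1]); z=q[:,2]
    a=np.arctan2(q[:,1],q[:,0])-p[3]-np.pi/6; a=(a+np.pi/6)%(np.pi/3)-np.pi/6
    hx=box(r*np.cos(a)-22,np.abs(z)-10)
    return np.min([cyl(r,z,6,24,67),cyl(r,z,13.5,10,24),hx,cyl(r,z,21.5,-30,-10)],0),q
def fitvalve(Ps,p0):
    best=None
    for h in np.radians([0,15,30,45]):
        p=np.array([*p0,h])
        for k in range(4):
            Q=[]
            for P in Ps:
                q=sdf(p,P)[1]; Q.append(P[(q[:,2]>-13)&(q[:,2]<75)&(np.hypot(q[:,0],q[:,1])<(45 if k<2 else 34))])
            Q=np.vstack(Q); f=least_squares(lambda p:sdf(p,Q)[0],p,loss="soft_l1",f_scale=2,x_scale=[1,1,.02,.05]); p=f.x
        c=f.cost/len(Q)
        if best is None or c<best[0]: best=(c,p,len(Q),np.median(np.abs(f.fun)))
    return best
E
python3 - <<'E'
from fit import *
t=np.load("/tmp/top0.npz");s=np.load("/tmp/side0.npz")
pts=[]
for c,b in((t,(135,240,85,170)),(s,(120,225,185,260))):
    P,C,U=cloud(c,*b); pts.append(P[P[:,2]>100])
    m=(P[:,2]>30)&(P[:,2]<60)&(C[:,2]-C[:,0]>30); print("riser low",m.sum(),P[m].mean(0).round(),"high",P[P[:,2]>215].mean(0))
    i=P[:,2].argsort()[-3:];print(P[i].round())
o=np.array([680,-60,0])
for x0 in [(650,20,y) for y in (0,.5,1,-.5)]:
    for nm,Ps in(("both",pts),("top",pts[:1]),("side",pts[1:])):
        r=fitvalve(Ps,x0); print(x0,nm,round(r[0],3),r[1].round(3),np.degrees(r[1][3])%60,r[2],r[3],nutframe(r[1])[0].round(1))
# wrench
for c,b,n in((t,(300,370,185,265),"top"),(s,(262,345,180,225),"side")):
    P,C,U=cloud(c,*b); g=C.max(1)-C.min(1)<16
    m=g&(P[:,2]>22)&(C.max(1)<60)&(P[:,0]<510)
    Q=P[m&(P[:,2]>25)]; r=cv2.minAreaRect(Q[:,:2].astype(np.float32)); print(n,len(Q),Q.mean(0).round(1),r, "z",np.median(Q[:,2]))
    h=g&(P[:,2]>11)&(P[:,0]>530);H=P[h];print("head",h.sum(),H.mean(0),cv2.minAreaRect(H[:,:2].astype(np.float32)))
    d=np.linalg.svd(Q[:,:2]-Q[:,:2].mean(0))[2][0];print(np.arctan2(d[1],d[0])%np.pi)
    m=(P[:,2]>1)&(P[:,2]<7)&(C[:,2]-C[:,0]>20);print("mat",P[m].mean(0),cv2.minAreaRect(P[m][:,:2].astype(np.float32)))
E
```

```text
riser low 23 [714. 217.  45.] high [618.74726044  52.18700989 217.72781699]
[[619.  53. 219.]
 [616.  56. 220.]
 [618.  50. 222.]]
riser low 106 [696. 169.  45.] high [618.19387576  55.82756512 216.76830364]
[[618.  56. 215.]
 [612.  57. 219.]
 [620.  57. 219.]]
(650, 20, 0) both nan [650.  20.   0.   0.] 0.0 0 nan [590.  20. 161.]
(650, 20, 0) top nan [650.  20.   0.   0.] 0.0 0 nan [590.  20. 161.]
(650, 20, 0) side nan [650.  20.   0.   0.] 0.0 0 nan [590.  20. 161.]
(650, 20, 0.5) both nan [6.5e+02 2.0e+01 5.0e-01 0.0e+00] 0.0 0 nan [597.3  -8.8 161. ]
(650, 20, 0.5) top nan [6.5e+02 2.0e+01 5.0e-01 0.0e+00] 0.0 0 nan [597.3  -8.8 161. ]
(650, 20, 0.5) side nan [6.5e+02 2.0e+01 5.0e-01 0.0e+00] 0.0 0 nan [597.3  -8.8 161. ]
(650, 20, 1) both nan [650.  20.   1.   0.] 0.0 0 nan [617.6 -30.5 161. ]
(650, 20, 1) top nan [650.  20.   1.   0.] 0.0 0 nan [617.6 -30.5 161. ]
(650, 20, 1) side nan [650.  20.   1.   0.] 0.0 0 nan [617.6 -30.5 161. ]
(650, 20, -0.5) both 1.28 [688.312 117.313   0.741   0.974] 55.805980964620375 475 1.1849223181807815 [644.1  76.8 161. ]
(650, 20, -0.5) top
[... 651 characters left out ...]
8962402344, 197.60073852539062), 0.22795340418815613)
side 70 [ 435.7 -302.9   28.4] ((453.36981201171875, -300.65936279296875), (113.0456771850586, 25.73616600036621), 7.755251884460449) z 28.037224753704436
head 123 [ 557.14737787 -285.13427288   19.48716278] ((559.29296875, -285.6950988769531), (60.65117263793945, 80.733154296875), 5.776645660400391)
0.13119555045024978
mat [ 470.43940915 -316.92104482    3.48602473] ((478.93927001953125, -314.4276123046875), (201.8771514892578, 262.8611755371094), 89.90756225585938)fit.py:25: RuntimeWarning: invalid value encountered in scalar divide
  c=f.cost/len(Q)
  return _methods._mean(a, axis=axis, dtype=dtype,
  ret = ret.dtype.type(ret / rcount)
```

```bash
cat > meas.py <<'E'
from workcell import *
from fit import *
def avg(n,k=8):
    c=[camera(n) for _ in range(k)]; d=np.array([x["range_z"] for x in c],float); d[d==0]=np.nan
    r=dict(c[0]); r["range_z"]=np.nan_to_num(np.nanmedian(d,0)); return r,np.nanmedian(np.nanstd(d,0))
E
python3 - 2>/dev/null <<'E'
from meas import *
t,sd=avg("top");s,sd2=avg("side");print("noise",sd,sd2,read_state()["time"])
np.savez("/tmp/top1.npz",**t);np.savez("/tmp/side1.npz",**s)
pts=[]
for c,b in((t,(135,240,85,170)),(s,(120,225,185,260))):
    P,C,U=cloud(c,*b); pts.append(P[P[:,2]>100])
for nm,Ps in(("both",pts),("top",pts[:1]),("side",pts[1:])):
    r=fitvalve(Ps,(688,117,.75)); print(nm,round(r[0],3),r[1].round(3),np.degrees(r[1][3])%60,r[2],r[3],nutframe(r[1])[0].round(1))
    p=r[1]; Q=np.vstack(Ps); q=sdf(p,Q)[1]; Q=Q[(q[:,2]>-12)&(q[:,2]<12)&(np.hypot(q[:,0],q[:,1])<34)]
    print(len(Q),[(d,round(np.mean(2*(np.sqrt(1+(sdf([*p[:3],np.radians(d)],Q)[0]/2)**2)-1)),3)) for d in range(0,60,5)])
for c,b,n in((t,(300,370,185,265),"top"),(s,(262,345,180,225),"side")):
    P,C,U=cloud(c,*b); g=C.max(1)-C.min(1)<16
    Q=P[g&(P[:,2]>25)&(C.max(1)<60)&(P[:,0]<512)]
    H=P[g&(P[:,2]>11)&(P[:,0]>530)]
    print(n,cv2.minAreaRect(Q[:,:2].astype(np.float32)),np.median(Q[:,2]),cv2.minAreaRect(H[:,:2].astype(np.float32)))
E
```

```text
noise 2.1609511517490128 4.615230126932275 0.9
both 0.683 [ 6.87478e+02  1.18087e+02  7.70000e-01 -8.50000e-02] 55.10507647998476 478 0.8988418989310469 [644.4  76.3 161. ]
257 [(0, np.float64(0.276)), (5, np.float64(0.317)), (10, np.float64(0.374)), (15, np.float64(0.425)), (20, np.float64(0.46)), (25, np.float64(0.475)), (30, np.float64(0.462)), (35, np.float64(0.426)), (40, np.float64(0.374)), (45, np.float64(0.321)), (50, np.float64(0.278)), (55, np.float64(0.255))]
top 0.752 [ 6.87908e+02  1.16862e+02  7.46000e-01 -4.50000e-02] 57.44673619897619 264 1.0601436228625403 [643.8  76.1 161. ]
141 [(0, np.float64(0.296)), (5, np.float64(0.319)), (10, np.float64(0.359)), (15, np.float64(0.403)), (20, np.float64(0.445)), (25, np.float64(0.469)), (30, np.float64(0.46)), (35, np.float64(0.429)), (40, np.float64(0.39)), (45, np.float64(0.347)), (50, np.float64(0.319)), (55, np.float64(0.296))]
side 0.542 [ 6.87426e+02  1.18823e+02  7.81000e-01 -1.10000e-01] 53.69382391162988 214 0.7098981755419747 [644.8  76.6 161. ]
127 [(0, np.float64(0.255)), (5, np.float64(0.312)), (10, np.float64(0.381)), (15, np.float64(0.433)), (20, np.float64(0.461)), (25, np.float64(0.461)), (30, np.float64(0.445)), (35, np.float64(0.413)), (40, np.float64(0.353)), (45, np.float64(0.293)), (50, np.float64(0.235)), (55, np.float64(0.223))]
top ((453.7091369628906, -304.531005859375), (117.4971923828125, 23.737459182739258), 8.933233261108398) 28.44950336570514 ((558.5764770507812, -284.63134765625), (65.17463684082031, 76.73689270019531), 6.761767864227295)
side ((452.46392822265625, -301.9115905761719), (116.96920013427734, 20.665298461914062), 8.363724708557129) 27.40129252946076 ((557.7681274414062, -284.84039306640625), (62.339149475097656, 78.9880599975586), 6.000185012817383)
```

```bash
cat > geo.py <<'E'
import numpy as np
from workcell import *
from fit import nutframe
GX,GZ=15.,2.5
N,B=nutframe([687.6,117.7,.765,0]); HEX=np.radians(55.)
yaw=np.radians(8.8); WO=np.array([453.2,-303.0,0])-10*np.array([np.cos(yaw),np.sin(yaw),0])+[0,0,3]
WR=np.array([[np.cos(yaw),-np.sin(yaw),0],[np.sin(yaw),np.cos(yaw),0],[0,0,1]])
def rot(R,s): return np.stack([-s*R[:,0],s*R[:,1],-R[:,2]],1)
def tcp(O,R,s): return O+R@np.array([GX,0,GZ]),rot(R,s)
def wframe(th):  # handle at angle th in B, wrench axes
    h=np.cos(th)*B[:,0]+np.sin(th)*B[:,1]; return np.stack([-h,np.cross(B[:,2],-h),B[:,2]],1)
def onnut(th,back=0,side=0,up=0):   # wrench origin with jaw centre on nut, offset in wrench axes
    R=wframe(th); return N+R@np.array([-123-back,side,up-13.]),R
E
python3 - <<'E'
from geo import *
print("nut",N)
for s in(1,-1):
    p,R=tcp(WO,WR,s); print(s,"pick",p.round(1),[None if q is None else np.round(q,2) for q in(inverse_kinematics(p,R),inverse_kinematics(p+[0,0,120],R))])
    for k in(175,235,295,355):
        out=[]
        for th,b in((k,75),(k,0),(k-20,0),(k-40,0),(k-60,0),(k-60,75)):
            p,R=tcp(*onnut(np.radians(th),b),s); q=inverse_kinematics(p,R); out.append("None" if q is None else str(np.round(q,2)))
        print(k,p.round(),*out,sep="\n  ")
E
```

```text
nut [644.31705855  76.14778009 161.        ]
1 pick [ 458.1 -302.2    5.5] [array([ 0.89,  0.81, -0.59,  1.91,  0.74,  0.64,  1.56]), array([ 1.  ,  0.64, -0.74,  1.87,  0.56,  0.85,  1.7 ])]
175
  [488. 156. 108.]
  [ 1.1   1.13 -1.27  2.22  1.66  0.5   1.03]
  [ 0.88  0.88 -1.08  2.14  1.4   0.27  1.08]
  [ 0.92  0.98 -1.27  2.19  1.6   0.46  0.52]
  [ 0.85  0.93 -1.27  2.22  1.66  0.46  0.02]
  [ 0.78  0.87 -1.27  2.21  1.63  0.45 -0.4 ]
  [ 0.7   0.85 -1.26  2.37  1.97  0.51 -0.84]
235
  [530. -12.  48.]
  [ 0.39  0.75 -0.17  1.8  -1.01  0.49 -1.82]
  [ 0.32  0.67 -0.21  1.89 -1.05  0.41 -1.87]
  [ 0.33  0.66 -0.23  1.99 -1.23  0.37 -2.02]
  [ 1.    1.06 -1.29  2.05  1.35  0.51  1.61]
  [ 0.88  0.88 -1.08  2.14  1.4   0.27  1.08]
  [ 1.1   1.13 -1.27  2.22  1.66  0.5   1.03]
295
  [690. -87.  92.]
  [ 0.24  0.72 -0.23  1.49 -0.55  0.59 -1.44]
  [ 0.26  0.65 -0.3   1.71 -0.62  0.45 -1.37]
  [ 0.29  0.66 -0.26  1.75 -0.74  0.44 -1.55]
  [ 0.3   0.67 -0.23  1.81 -0.89  0.43 -1.71]
  [ 0.32  0.67 -0.21  1.89 -1.05  0.41 -1.87]
  [ 0.39  0.75 -0.17  1.8  -1.01  0.49 -1.82]
355
  [809.
[... 931 characters left out ...]
.32 -1.43]
  [ 0.88  0.88 -1.08  2.14  1.4   0.27 -2.06]
  [ 1.1   1.13 -1.27  2.22  1.66  0.5  -2.11]
295
  [690. -87.  92.]
  [ 0.71  0.99 -1.15  1.47  0.7   0.7   0.79]
  [ 0.62  0.79 -0.88  1.69  0.36  0.44  0.96]
  [ 0.64  0.79 -0.82  1.73  0.24  0.39  0.77]
  [ 0.65  0.78 -0.76  1.79  0.08  0.33  0.6 ]
  [ 0.65  0.76 -0.7   1.88 -0.11  0.26  0.45]
  [ 0.77  0.86 -0.74  1.78  0.02  0.34  0.46]
355
  [809.   5. 197.]
  [ 0.56  0.9  -1.28  1.57  0.94  0.74  1.39]
  [ 0.67  0.9  -1.28  1.74  1.02  0.63  1.33]
  [ 0.57  0.77 -0.97  1.7   0.54  0.46  1.39]
  [ 0.6   0.79 -0.94  1.68  0.47  0.47  1.16]
  [ 0.62  0.79 -0.88  1.69  0.36  0.44  0.96]
  [ 0.71  0.99 -1.15  1.47  0.7   0.7   0.79]
```

```bash
python3 - <<'E'
from geo import *
s=-1; p,R=tcp(WO,WR,s)
open_gripper(); movep(p+[0,0,90],R)
print(movel(p,max_speed=120,guard=12),read_state()["eef_pos"])
clamp(); st=read_state(); print(st["time"],st["finger_gap"],st["gripper_force"],st["ft_force"])
movel(p+[0,0,130],max_speed=150); wait(.2); st=read_state(); print(st["time"],st["finger_gap"],st["ft_force"],st["torque"])
from meas import *
for n in("top","side"):
    c,_=avg(n,5); np.savez(f"/tmp/{n}2.npz",**c); cv2.imwrite(f"pics/{n}2.png",c["image"])
t=np.load("/tmp/top2.npz")["image"];q=np.load("/tmp/side2.npz")["image"]
cv2.imwrite("pics/crop2.png",np.hstack([cv2.resize(t[150:270,270:390],(400,400)),cv2.resize(q[110:230,240:360],(400,400))]))
E
```

```text
False [ 458.40814684 -302.527993      6.04534652]
4.1 22.73951539449089 59.71618473529816 [-1.71115323  1.15943011  7.7328243 ]
5.3167 22.922413232603528 [ 0.23682481 -0.06667649 -4.29424621] [-0.02535833  0.12681462 -0.02444925]
```

View pics/crop2.png

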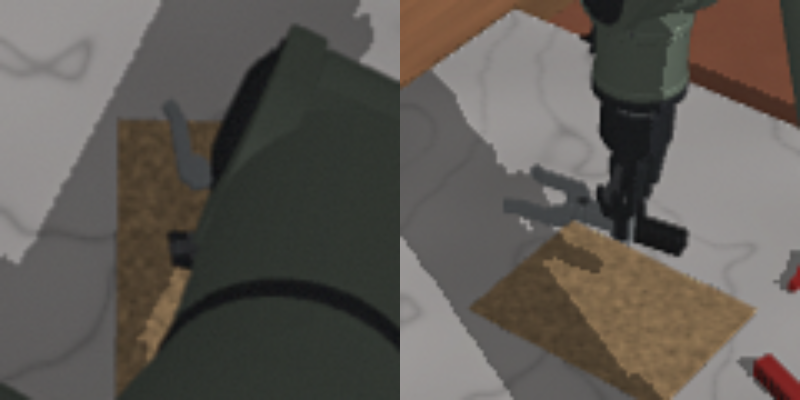

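The wrench is held level and has cleared the mat (side crop: jaw at (545,200), handle end at (665,238)). Next I'll go to the pre-approach pose via a waypoint clear of the valve.

```bash
python3 - <<'E'
from geo import *
s=-1; th=HEX+np.radians(240)
p,R=tcp(*onnut(th,75),s); print(p.round(1))
w=p+np.array([-40,-170,100])
from scipy.spatial.transform import Rotation as Ro
try:
    movep(w,R); movel(p,max_speed=150)
except PlanningError as e: print("PE",e)
wait(.3); st=read_state(); print(st["time"],st["eef_pos"].round(1),st["qpos"].round(2),st["ft_force"].round(2),st["torque"].round(3),abs(st["tool_rot"]-R).max())
from meas import *
for n in("top","side"):
    c,_=avg(n,6); np.savez(f"/tmp/{n}3.npz",**c); cv2.imwrite(f"pics/{n}3.png",c["image"])
t=np.load("/tmp/top3.npz")["image"];q=np.load("/tmp/side3.npz")["image"]
cv2.imwrite("pics/crop3.png",np.hstack([cv2.resize(t[80:200,140:260],(400,400)),cv2.resize(q[110:270,130:290],(400,400))]))
E
```

```text
[809.2   4.5 196.8]
9.6 [809.2   4.1 196.9] [ 0.63  0.89 -0.94  1.47  0.42  0.61  0.99] [ 0.38 -0.29 -4.91] [-0.79   0.728  0.02 ] 0.0003879708939452664
```

View pics/crop3.png

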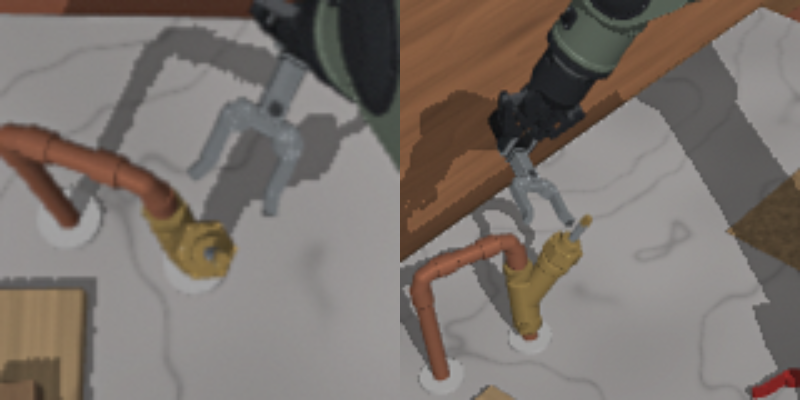

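```bash
python3 - 2>/dev/null <<'E'
from geo import *
from fit import *
st=read_state(); s=-1
R=st["tool_rot"]; Rw=np.stack([-s*R[:,0],s*R[:,1],-R[:,2]],1); O=st["eef_pos"]-Rw@np.array([GX,0,GZ])
pts=[]
for n,b in(("top",(135,240,85,170)),("side",(120,225,150,260))):
    c=np.load(f"/tmp/{n}3.npz"); P,C,U=cloud(c,*b); g=C.max(1)-C.min(1)<22
    q=(P-O)@Rw
    for k in(1,2):
        m=g&(P[:,2]>100)&(abs(q[:,1])<48)&(q[:,2]>8)&(q[:,2]<32)&(q[:,0]>70)&(q[:,0]<165); Q=q[m]
    e=Q[Q[:,0]>112]; L=e[e[:,1]>0]; Rr=e[e[:,1]<0]
    print(n,len(Q),"z",np.percentile(Q[:,2],[10,50,90]).round(1),"xmax L/R",np.percentile(L[:,0],98).round(1),np.percentile(Rr[:,0],98).round(1))
    for lo,hi in((112,122),(122,132),(132,142)):
        f=lambda A:A[(A[:,0]>lo)&(A[:,0]<hi),1]
        print("  x",lo,"L in/mean/out",np.percentile(f(L),[3,50,97]).round(1),"R",np.percentile(f(Rr),[3,50,97]).round(1),"mid",(np.percentile(f(L),50)+np.percentile(f(Rr),50)).round(1)/2)
    sh=Q[(Q[:,0]>76)&(Q[:,0]<88)]; print("  shank y",np.percentile(sh[:,1],[3,50,97]).round(1))
    qq=(P-N)@B; pts.append(P[(P[:,2]>100)&~(m)])
for nm,Ps in(("both",pts),("top",pts[:1]),("side",pts[1:])):
    r=fitvalve(Ps,(688,117.5,.76)); print(nm,round(r[0],3),r[1].round(3),np.degrees(r[1][3])%60,r[2],nutframe(r[1])[0].round(1))
E
```

```text
top 432 z [16.2 18.6 20.5] xmax L/R 148.9 148.4
  x 112 L in/mean/out [23.7 27.8 35.4] R [-34.9 -30.3 -23.7] mid -1.25
  x 122 L in/mean/out [23.5 28.  34.3] R [-34.8 -30.1 -23.9] mid -1.05
  x 132 L in/mean/out [24.6 28.6 34.1] R [-35.9 -31.  -26. ] mid -1.2
  shank y [-30.4  -2.   29.9]
side 242 z [10.4 17.2 19.5] xmax L/R 149.3 152.0
  x 112 L in/mean/out [22.8 24.4 34.8] R [-34.9 -29.9 -24.8] mid -2.7
  x 122 L in/mean/out [21.9 26.4 33.6] R [-35.9 -33.6 -23.6] mid -3.6
  x 132 L in/mean/out [23.9 27.  35.1] R [-37.2 -33.1 -28.1] mid -3.05
  shank y [-30.7  -1.7  28.3]
both 0.64 [687.724 117.82    0.761   0.953] 54.57638674922044 478 [644.3  76.4 161. ]
top 0.698 [ 6.88406e+02  1.16716e+02  7.42000e-01 -5.30000e-02] 56.960831226325666 264 [644.2  76.2 161. ]
side 0.544 [ 6.87381e+02  1.18670e+02  7.73000e-01 -1.02000e-01] 54.13364515496359 214 [644.4  76.8 161. ]
```

```bash
cat > st.py <<'E'
from geo import *
def ft(): 
    s=read_state(); return s["ft_force"].copy(),s["torque"].copy(),s["eef_pos"].copy(),s["time"]
def go(th,back=0,side=0,up=0,v=60,guard=None):
    p,R=tcp(*onnut(th,back,side,up),-1); r=movel(p,frame=R,max_speed=v,guard=guard); f,t,e,tm=ft()
    W=wframe(th); print("t%.1f"%tm,r,"th%.1f"%np.degrees(th),"pos err(w)",(W.T@(e-p)).round(1),"F(w)",(W.T@f).round(1),"T(w)",(W.T@t).round(2)); return r
E
python3 - <<'E'
from st import *
th=HEX+np.radians(240); go(th,70,v=30)
if not go(th,25,v=60,guard=10): 
    if not go(th,8,v=40,guard=10): go(th,-5,v=25,guard=8)
E
```

```text
t10.5 False th295.0 pos err(w) [ 0.2 -0.1  0. ] F(w) [ 1.6  2.8 -3.6] T(w) [ 0.97 -0.35  0.05]
t11.4 False th295.0 pos err(w) [-0.5  0.   0.1] F(w) [-0.1  2.8 -3.3] T(w) [ 1.04 -0.37  0.07]
t12.0 False th295.0 pos err(w) [-0.  -0.1  0.1] F(w) [ 1.2  2.1 -3. ] T(w) [ 0.78 -0.48 -0.01]
t12.7 False th295.0 pos err(w) [-0.4 -0.1  0.2] F(w) [-2.8  1.5 -4.3] T(w) [ 0.78  0.64 -0.05]
```

```bash
python3 - <<'E'
from st import *
th=HEX+np.radians(240); 
go(th,-7,v=15,guard=6)
wait(.2);go(th,-5.5,v=15); wait(.1)
from meas import *
for n in("top","side"):
    c=camera(n); cv2.imwrite(f"pics/{n}4.png",c["image"])
    if n=="top":t=c["image"]
    else:q=c["image"]
cv2.imwrite("pics/crop4.png",np.hstack([cv2.resize(t[80:180,140:240],(400,400),interpolation=cv2.INTER_CUBIC),cv2.resize(q[170:250,150:230],(400,400),interpolation=cv2.INTER_CUBIC)]))
E
```

```text
t12.9 True th295.0 pos err(w) [-2.4  0.2  0.4] F(w) [-3.2 -1.3 -3.4] T(w) [ 0.37  0.81 -0.21]
t13.3 False th295.0 pos err(w) [-0.8 -0.1  0.2] F(w) [-6.2  1.5 -3.9] T(w) [ 0.81  1.03 -0.06]
```

View pics/crop4.png

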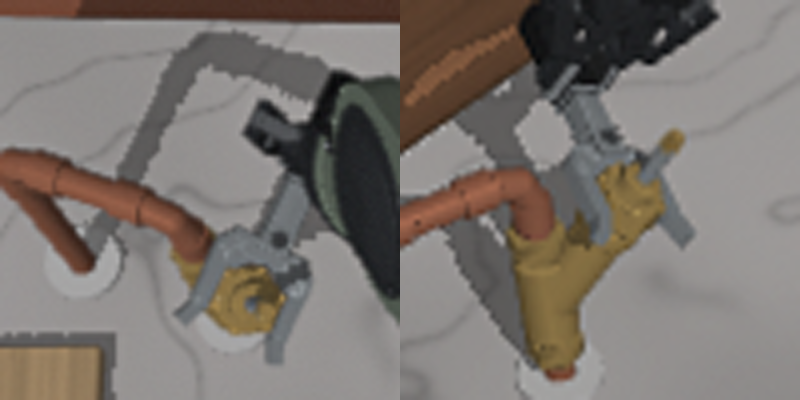

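The jaw straddles the nut: head around the brass at top crop (250,300), spindle (255,305). Now I'll turn in small steps while watching the moment about the nut.

```bash
cat >> st.py <<'E'
def mom(th,n=4):
    W=wframe(th); F=T=0
    for _ in range(n):
        wait(.02); f,t,e,tm=ft(); F=F+W.T@(f-[.3,-.2,-4.6])/n; T=T+W.T@t/n
    g=(W.T@[0,0,-4.6])[1]; Tz=T[2]-.025*g
    return tm,F,Tz,Tz-.105*F[1],Tz-.057*F[1]   # about nut, about pivot
def step(th,back,guard=15,v=40,side=0):
    p,R=tcp(*onnut(th,back,side),-1); r=movel(p,frame=R,max_speed=v,guard=guard); m=mom(th)
    e=wframe(th).T@(read_state()["eef_pos"]-p)
    print("t%.1f"%m[0],r,"th%.1f"%np.degrees(th),"F",m[1].round(1),"Tz%.2f nut%.2f piv%.2f"%m[2:],"err",e.round(1),flush=True); return r,m
E
python3 - <<'E'
from st import *
th=295.; step(np.radians(th),-3.5)
for i in range(6):
    th-=3; r,m=step(np.radians(th),-3.5)
    if r or m[3]>.8 or abs(m[1]).max()>20: break
E
```

```text
t13.8 False th295.0 F [-0.4 -1.6  0.2] Tz-0.16 nut0.01 piv-0.07 err [ 0.4 -0.1 -0.1]
t14.2 False th292.0 F [ 1.7 -3.8 -0. ] Tz-0.33 nut0.08 piv-0.11 err [ 0.2 -0.4 -0. ]
t14.5 False th289.0 F [ 1.6 -6.4 -0. ] Tz-0.53 nut0.14 piv-0.17 err [ 0.1 -0.6 -0. ]
t14.9 False th286.0 F [ 2.4 -7.2  0.6] Tz-0.58 nut0.18 piv-0.17 err [ 0.2 -0.8 -0. ]
t15.2 False th283.0 F [ 2.9 -7.2  1.4] Tz-0.57 nut0.18 piv-0.16 err [ 0.2 -0.8  0. ]
t15.6 False th280.0 F [ 3.2 -6.8  0.6] Tz-0.61 nut0.10 piv-0.22 err [ 0.3 -0.8 -0. ]
t15.9 False th277.0 F [ 3.1 -7.3  0.5] Tz-0.61 nut0.15 piv-0.20 err [ 0.3 -0.9  0. ]
```

```bash
python3 - <<'E'
from st import *
th=277.
for i in range(13):
    th-=2.5; r,m=step(np.radians(th),-3.5,guard=10)
    if r or m[3]>.5 or abs(m[1]).max()>20: break
E
```

```text
t16.3 False th274.5 F [ 3.5 -7.2  0.9] Tz-0.60 nut0.16 piv-0.18 err [ 0.2 -0.9  0. ]
t16.6 False th272.0 F [ 3.5 -7.4  0.5] Tz-0.64 nut0.14 piv-0.22 err [ 0.2 -1.   0.1]
t16.9 False th269.5 F [ 4.1 -7.6  0.2] Tz-0.62 nut0.18 piv-0.18 err [ 0.2 -1.   0.1]
t17.3 False th267.0 F [ 3.6 -7.4  0.8] Tz-0.62 nut0.16 piv-0.20 err [ 0.2 -1.   0.1]
t17.6 False th264.5 F [ 3.5 -7.2  0.9] Tz-0.61 nut0.15 piv-0.19 err [ 0.2 -1.1  0.1]
t17.9 False th262.0 F [ 4.1 -7.   0.9] Tz-0.58 nut0.15 piv-0.18 err [ 0.2 -1.1  0.1]
t18.3 False th259.5 F [ 4.3 -7.1  0.3] Tz-0.61 nut0.13 piv-0.21 err [ 0.2 -1.1  0.1]
t18.6 False th257.0 F [ 3.9 -7.3  0.8] Tz-0.61 nut0.16 piv-0.19 err [ 0.1 -1.1  0.2]
t18.9 False th254.5 F [ 4.6 -7.3  0.3] Tz-0.56 nut0.20 piv-0.15 err [ 0.2 -1.2  0.2]
t19.3 False th252.0 F [  6.1 -10.6   0.4] Tz-0.01 nut1.10 piv0.59 err [ 0.6 -2.   0.2]
```

```bash
cat > kink.py <<'E'
from st import *
TH0=np.radians(252.); c0,_=tcp(*onnut(TH0,-3.5),-1); PIV=c0+wframe(TH0)@np.array([56.6,0,0])
def kstep(deg,v=30,guard=15):
    th=TH0-np.radians(deg); W=wframe(th); p=PIV-W@np.array([56.6,0,0]); r=movel(p,frame=rot(W,-1),max_speed=v,guard=guard); m=mom(th)
    st=read_state(); x=st["tool_rot"][:,0]; h=-x   # s=-1: tool x = wrench x ; handle dir = -x
    ang=np.degrees(np.arctan2(h@B[:,1],h@B[:,0]))%360
    print("t%.1f"%m[0],r,"deg%.1f"%deg,"F",m[1].round(1),"Tz%.2f nut%.2f piv%.2f"%m[2:],"act th%.2f"%ang,"err",(W.T@(st["eef_pos"]-p)).round(1),flush=True); return r,m
E
python3 - <<'E'
from kink import *
for d in(0,1.5,3,4.5,6):
    r,m=kstep(d)
    if r or abs(m[1]).max()>25: break
E
```

```text
t19.6 False deg0.0 F [  6.7 -10.2   0.2] Tz-0.00 nut1.06 piv0.58 act th252.14 err [ 0.7 -2.   0.2]
t19.9 False deg1.5 F [  6.5 -10.6   0.2] Tz0.24 nut1.35 piv0.85 act th250.65 err [ 0.6 -2.   0.2]
t20.2 False deg3.0 F [  6.7 -10.3   0.1] Tz0.24 nut1.32 piv0.83 act th249.16 err [ 0.7 -2.   0.2]
t20.5 False deg4.5 F [ 6.6 -9.7 -0.1] Tz0.25 nut1.27 piv0.80 act th247.66 err [ 0.7 -2.   0.2]
t20.9 False deg6.0 F [  7.1 -10.3   0.3] Tz0.27 nut1.35 piv0.86 act th246.16 err [ 0.8 -2.   0.2]
```

```bash
python3 - <<'E'
from kink import *
for d in(7.5,9,10):
    r,m=kstep(d)
    if r or abs(m[1]).max()>25: break
from meas import *
t=camera("top")["image"];q=camera("side")["image"]
cv2.imwrite("pics/crop5.png",np.hstack([cv2.resize(t[90:190,130:230],(400,400),interpolation=cv2.INTER_CUBIC),cv2.resize(q[170:250,150:230],(400,400),interpolation=cv2.INTER_CUBIC)]))
E
```

```text
t21.2 False deg7.5 F [ 7.5 -9.6  0.2] Tz0.30 nut1.31 piv0.85 act th244.67 err [ 0.8 -2.   0.2]
t21.5 False deg9.0 F [ 7.6 -9.4 -0. ] Tz0.32 nut1.30 piv0.85 act th243.17 err [ 0.9 -2.   0.2]
t21.8 False deg10.0 F [ 7.3 -9.6 -0.2] Tz0.31 nut1.32 piv0.86 act th242.17 err [ 0.9 -2.   0.2]
```

View pics/crop5.png

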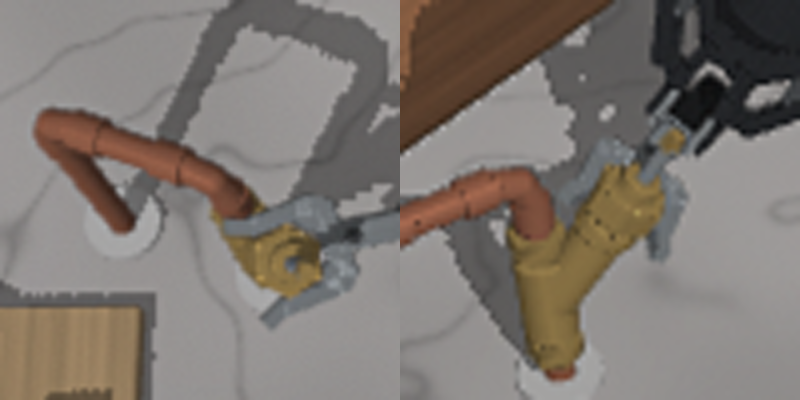

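The picture shows the handle kinked against the head: pivot at top crop (350,235), grip at (395,225). The pivot moment was flat at 0.85 N m for 0.15 rad, so it has clicked. Now I'll ease back.

```bash
python3 - <<'E'
from kink import *
for d in(5,1,0): r,m=kstep(d)
for th in(253,254,255,256,257):
    r,m=step(np.radians(th),-3.5)
    if m[3]<0.1: break
E
```

```text
t22.3 False deg5.0 F [ 7.  -9.5  0.3] Tz0.26 nut1.26 piv0.80 act th247.17 err [ 0.8 -2.   0.1]
t22.6 False deg1.0 F [  6.3 -10.2   0.7] Tz0.21 nut1.28 piv0.79 act th251.16 err [ 0.7 -2.   0.2]
t22.9 False deg0.0 F [  6.1 -10.1   0.2] Tz0.04 nut1.10 piv0.61 act th252.14 err [ 0.6 -2.   0.2]
t23.3 False th253.0 F [ 6.  -7.8  0.9] Tz-0.45 nut0.37 piv-0.01 err [ 0.5 -1.4  0.1]
t23.6 False th254.0 F [ 4.1 -7.5  0.9] Tz-0.53 nut0.26 piv-0.10 err [ 0.2 -1.3  0.2]
t23.9 False th255.0 F [ 2.8 -7.4  0.7] Tz-0.56 nut0.22 piv-0.13 err [-0.2 -1.3  0.2]
t24.2 False th256.0 F [ 1.2 -7.   0.8] Tz-0.61 nut0.13 piv-0.21 err [-0.6 -1.1  0.3]
t24.5 False th257.0 F [-1.  -6.5  0.8] Tz-0.66 nut0.03 piv-0.29 err [-0.9 -0.9  0.3]
```

```bash
python3 - <<'E'
from st import *
th=np.radians(257)
for s in(-.7,-1.4,-2): 
    r,m=step(th,-3.5,side=s,v=10)
    if abs(m[1][1])<1.5: break
E
```

```text
t24.9 False th257.0 F [-2.  -5.2  1.1] Tz-0.58 nut-0.04 piv-0.29 err [-0.6 -0.3  0.2]
t25.2 False th257.0 F [-1.3 -3.5  1. ] Tz-0.35 nut0.01 piv-0.16 err [-0.   0.1 -0. ]
t25.5 False th257.0 F [ 0.3 -1.1 -0.1] Tz-0.12 nut0.00 piv-0.05 err [ 0.2  0.4 -0.1]
```

```bash
python3 - <<'E'
from st import *
th=np.radians(257)
for b in(2,10,25,75):
    r,m=step(th,b,side=-2,v=40 if b<30 else 80,guard=8)
    if r: break
E
```

```text
t25.8 False th257.0 F [0.7 0.  0.2] Tz-0.06 nut-0.06 piv-0.06 err [-0.1  0.2 -0. ]
t26.3 False th257.0 F [0.6 0.2 0. ] Tz-0.03 nut-0.06 piv-0.05 err [-0.   0.1 -0. ]
t26.9 False th257.0 F [ 0.5 -0.2  0.5] Tz-0.00 nut0.02 piv0.01 err [ 0.2  0.  -0.1]
t27.7 False th257.0 F [ 0.5 -0.3  0.6] Tz-0.01 nut0.02 piv0.01 err [ 0.8 -0.2 -0.1]
```

```bash
python3 - 2>/dev/null <<'E'
from st import *
e=read_state()["eef_pos"]; print(e)
for w in ([-30,-150,80],[-10,-100,60],[0,-80,40]):
    try: movel(e+np.array(w),max_speed=200); break
    except PlanningError as x: print("PE",w,x)
from meas import *
pts=[]
for n,b in(("top",(135,240,85,170)),("side",(120,225,185,260))):
    c,_=avg(n,6); P,C,U=cloud(c,*b); pts.append(P[P[:,2]>100])
r=fitvalve(pts,(687.6,117.7,.765)); print(r[0],r[1].round(3),np.degrees(r[1][3])%60)
p,R=tcp(WO,WR,-1)
movep(p+[0,0,120],R); wait(.2); st=read_state(); print(st["time"],st["eef_pos"],st["ft_force"],st["torque"])
E
```

```text
[749.05134087 -70.1468705  130.02945868]
0.667523102775381 [6.87435e+02 1.18081e+02 7.71000e-01 3.98000e-01] 22.798765684492444
31.025 [ 458.25520947 -302.17924193  125.27690492] [-0.79397685  0.59496713 -4.21442472] [-0.05738491  0.08741731  0.02866175]
```

```bash
python3 - 2>/dev/null <<'E'
from st import *
p,R=tcp(WO,WR,-1)
movel(p+[0,0,20],max_speed=120)
print(movel(p+[0,0,-.5],max_speed=25,guard=4)); wait(.2); st=read_state(); print(st["eef_pos"],st["ft_force"],st["torque"])
from meas import *
q=camera("side")["image"]; cv2.imwrite("pics/crop6.png",cv2.resize(q[160:240,240:360],(720,480),interpolation=cv2.INTER_CUBIC))
E
```

```text
True
[ 457.92522784 -302.12416732    5.91502611] [-1.09159634  0.44876691 10.80276163] [0.14163285 0.24334783 0.05559663]
```

View pics/crop6.png

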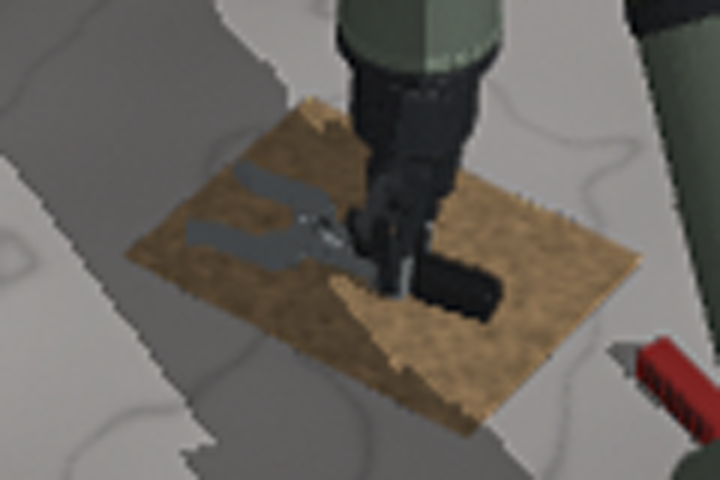

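The wrench rests on the mat (jaw at crop (240,200), handle end at (490,295)), with 15 N of contact force. I'll release, retreat, and check both wrench and nut.

```bash
python3 - 2>/dev/null <<'E'
from st import *
open_gripper(); wait(.2); e=read_state()["eef_pos"]
movel(e+[0,0,120],max_speed=120)
e=read_state()["eef_pos"]; movel(e+[-60,-150,40],max_speed=200); wait(.3)
from meas import *
pts=[];im=[]
for n,b in(("top",(135,240,85,170)),("side",(120,225,185,260))):
    c,_=avg(n,12); im.append(c["image"]); P,C,U=cloud(c,*b); pts.append(P[P[:,2]>100])
    b=(300,370,185,265) if n=="top" else (262,345,180,225); P,C,U=cloud(c,*b); g=C.max(1)-C.min(1)<16
    Q=P[g&(P[:,2]>22)&(C.max(1)<60)&(P[:,0]<512)]; H=P[g&(P[:,2]>11)&(P[:,0]>530)&(P[:,0]<600)]
    print(n,len(Q),np.median(Q[:,2]),cv2.minAreaRect(Q[:,:2].astype(np.float32)),len(H),np.median(H[:,2]),cv2.minAreaRect(H[:,:2].astype(np.float32)))
for Ps in(pts,pts[:1],pts[1:]):
    r=fitvalve(Ps,(687.6,117.7,.765)); print(r[0],r[1].round(3),np.degrees(r[1][3])%60)
print(read_state()["time"],read_state()["ft_force"])
cv2.imwrite("pics/end.png",np.hstack([cv2.resize(im[0][80:280,80:390],(465,300)),cv2.resize(im[1][140:360,110:350],(327,300))]))
E
```

```text
top 218 28.539168288975816 ((452.47796630859375, -302.631591796875), (117.81377410888672, 24.085079193115234), 8.217581748962402) 195 21.93846882996945 ((559.3533325195312, -283.8766174316406), (65.45160675048828, 76.3366470336914), 5.510194301605225)
side 95 27.311726330857937 ((452.1893005371094, -298.50665283203125), (118.98747253417969, 20.70401382446289), 8.812575340270996) 119 20.294412954922564 ((557.7529296875, -284.47320556640625), (60.280845642089844, 75.39013671875), 10.13068675994873)
0.5813182787537197 [6.88047e+02 1.17404e+02 7.57000e-01 4.24000e-01] 24.280645887021777
0.684596225049201 [6.87404e+02 1.17619e+02 7.64000e-01 4.42000e-01] 25.318318092320553
0.42394961176393264 [6.88728e+02 1.17344e+02 7.50000e-01 4.26000e-01] 24.393168208408756
37.4667 [-0.31660941 -0.45329681 -0.63586989]
```

View pics/end.png

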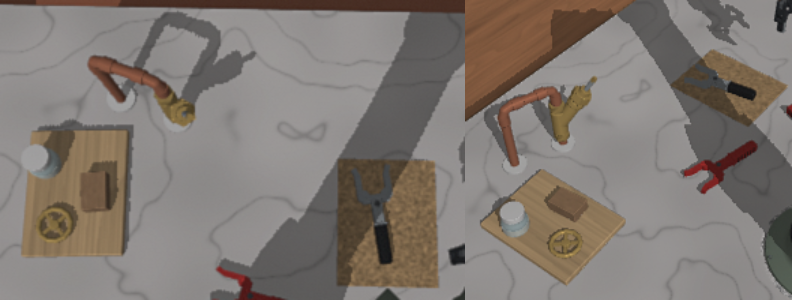

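```bash
python3 -c "
from workcell import *
print(finish_job())"
```

```text
the job is handed in; nothing more can be done
None
```

I tightened the bonnet nut until it came home and the wrench clicked, eased off at about 0.15 rad of kink, and laid the wrench flat on the mat. I then handed the job in at about 37 s. My camera check put the nut about 5° short of the home angle, but the wrench moments and its free withdrawal gave no sign that it had turned back.

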